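# Shut the draught shield and tare the silversmith's balance

## Task

Zero the balance for the empty silver dish on its pan: with the fingertips, gently draw the draught shield's sliding top door forward by its black ledge until it is fully shut, then press the blue tare key lightly all the way down, let it spring back up and draw the hand away. Press no other key, and leave the dish and the things standing round the balance where they are; nothing is to be picked up.

Things in the scene. Friction and masses are not known exactly. Their poses are not given: they have to be found in the camera images.
- balance: White precision balance, fixed on the bench. Origin on the bench surface; x points from its front (keys) to its rear, y left, z up. Body x -160 to 185 mm, 210 mm wide. Key strip 40 mm high, x -160 to -105; sloping display to 62 mm height; glass draught shield x -35 to 145 mm, 180 mm wide, 165 mm high, 98 mm behind the key centres; rear tower as high.
- top_door (a joint): Sliding glass door on the draught shield, 180 x 178 x 6 mm, grey frame, its top face 172 mm above the bench. 0 = fully shut (against a stop), positive = metres slid back along the balance's x axis, at most 0.10. Cannot be lifted, resists with about 1.2 N, stays where it is left.
- ledge (a point): Black finger ledge near the door's front edge, moving with it: a bar 110 mm wide (balance's y), 18 mm above the door's top face; a 30 degree ramp in front, an upright rear face. The point is the middle of the rear face's top edge, 190 mm above the bench. Fingertips lowered just behind it (larger balance x), between its top and the glass 18 mm below, can draw the door forward. Axes as the balance.
- key_tare (a joint): Blue tare key's travel: 0 = up, 0.004 m = fully down. Springs back up; needs about 1.5 N to start and 3.5 N fully down.
- tare_top (a point): Centre of the top face of the blue tare key (26 mm along the balance's x, 34 mm along y), 49 mm above the bench when up; moves straight down. Third from the left (+y) of four keys in a row along the balance's y, 46 mm apart: red power, grey menu, blue tare, grey print.
- key_power (a joint): Red power key's travel (leftmost), 0 = up, 0.004 m = down. Leave alone.
- key_menu (a joint): Grey menu key's travel (between red and blue), 0 = up, 0.004 m = down. Leave alone.
- key_print (a joint): Grey print key's travel (rightmost), 0 = up, 0.004 m = down. Leave alone.
- dish: Small round silver dish, 72 mm across the rim, 22 mm high, standing loose on the steel pan inside the glass shield; origin under its centre, 75 mm above the bench. Leave alone.
- weight: Brass knob weight, 34 mm across, 48 mm high, loose on the bench beside the balance; origin under its centre. Leave alone.
- candlestick: Small brass candlestick, foot 72 mm across, 82 mm high, loose on the bench beside the balance; origin under its centre. Leave alone.
- jar: Amber glass jar with a black cap, 48 mm across, 75 mm high, loose on the bench beside the balance; origin under its centre. Leave alone.

How it is judged:
By the outcome, as a careful person would: the job done as asked, in the order asked, and still so for the second after the job is handed in, with the robot touching nothing.
It also fails if it takes over 48 s, if anything falls off the work surface, if the arm or the gripper's body presses on something with over 40 N, if the wrist force passes 120 N, or if a joint passes its speed limit or range.

## Robot

A 6-joint arm with a two-finger parallel gripper is mounted at the origin on the work surface. World frame = base frame: x ahead of the robot, y to its left, z up, the work surface at z = 0. Lengths are in m, angles in rad, forces in N, time in s.
With the tool pointing down it reaches from about 0.325 to 0.775 m from the base axis. Payload 9.3 kg.
Tool frame: the origin (TCP) lies on the centre line of the jaws, within the pads' length; the fingertips stand 25 mm ahead of it and the grasp point (between the pads) lies 6 mm ahead of it; z points along the fingers, y is the line along which they close (so a half turn about z gives the same grasp; the last joint's range is limited). The gripper opens to 85 mm and grips with 20 to 120 N. Pads are 22 mm wide; open, the fingers measure 114 mm over their backs; the gripper's body (76 mm by 85 mm) begins 54 mm behind the grasp point. The pads swing forward as they close: fully open they stand 13 mm farther back than shut.
Start: joints at [-1.334, 0.259, 0.021, 1.334, 0, 1.418], TCP at [0.209, -0.509, 0.256] pointing down, gripper open.
Joint ranges: [-3.04, 3.04], [-0.91, 1.82], [-1.04, 1.36], [-1.92, 1.95], [-1.52, 1.45], [-3.14, 3.14]. Speed limits (rad/s): [2.22, 2.22, 2.79, 3.14, 3.14, 3.14].

## Interface

Orientations are given as a unit quaternion [w, x, y, z].
In Python, from rig import ctrl gives the robot as it stands. The module is installed in compiled form; this text tells all that it offers.
- The arm moves only by the tool arm_command, never from a script. Its arguments are lists of equal length, an entry for each row: "translation": the shift along the tool's x, y, z in m, a list of three; "rotation": the turn, a rotation vector about the tool's x, y, z in degrees, a list of three; "hand": the opening, from 0 (shut) to 1 (fully open). A call has 1 to 10 rows; each row is the pose to reach, as a shift and turn from the pose commanded when the call began, along the tool's axes at that moment; what a row does not reach only later rows make up. A row lasts 1/8 s, in which the tool goes at most 62.5 mm and 10.7 degrees, less where a joint would pass 70% of its speed; a pose out of reach is approached as far as the arm can. A call with a gripper value outside its range is refused whole. The fingers move at their own pace and stop on an object; "grip_force" is the grip in N (left out, the last holds). Time passes only in rows, so rows that repeat a pose let the fingers close. It gives the time, the measured TCP pose, the force, the opening and the grip force at its end, in the units of the state.
- ctrl.observe(): the state, without advancing time (a new reading comes with each control period).
- ctrl.grab_frame(name): name is "side" or "top" or "wrist"; returns the picture (480x640x3 uint8, red, green, blue); there is no depth.
- ctrl.camera_params(name): a dict with "vfov" (degrees; the focal length in pixels is half the picture's height over the tangent of half this angle, whatever the lens; pixels are square), "cx", "cy" (the principal point, pixels), "k1" (the pictures are not rectified: a ray, as slopes to the right and down, at radius r is drawn at 1 + k1 r^2 times it, then the intrinsics apply), "R" (3x3) and "t" (3): a world point X has camera coordinates R X + t. Camera axes: x right, y down, z forward; pixel columns grow to the right and rows downward; lengths in m; the calibration is good to about 2 mm. A picture is of the moment at which its call begins: read the wrist's pose just before it. camera_params takes no time and is no camera call; for the wrist camera it gives the pose at the moment of the call.
- ctrl.finish_job(): hands the job in; it is judged then, once.
Trained networks look in the newest picture that a camera, given by its name, has taken for a name from the list of things; names that differ only in an ending like _2 or _b are one class to them, and where a whole thing is asked for, a point or a joint stands for the part that bears it (a point fixed in the world has none). Each returns a list of dicts, best first, with "p" (0 to 1); they miss things now and then, are a little off and sometimes report something else, mostly with a low value. They report only what shows in the picture. A call takes as long as a camera call.
- ctrl.masks_of(camera, target): "pixels" (480x640 bool, what is visible of it) and "extent" ([left, top, right, bottom] in pixels, round what is visible of it).
The state is a dict: "clock": time; "qpos": joint angles; "qvel": joint speeds; "joint_efforts": joint torques, N m; "eef_pos": TCP position; "ee_rot": TCP orientation; "force": force on the tool from outside, world axes, zero at the start; "moment": the same for the moment, N m; "width": opening from 0.0 (shut) to 1.0 (fully open); "finger_force": force on a finger pad.
Only numpy, scipy, OpenCV 4.12 (cv2) and the standard library are available. Lean on these libraries where they do the work, as an engineer would, in place of code of your own. Each camera call takes 0.05 s, during which the arm holds its last target. There are 200 camera calls.

## Working session

There is one attempt and no reset: what is moved stays moved. The work goes in short steps, Python scripts to look and compute and a tool call to move; the robot and the scene stay as the last step left them, time stands still between calls to the robot, and variables do not carry over. Pictures are saved under pics/ and viewed, at most 10 in all, crops included, and the job is handed in when it is done.

Besides the shell and the picture viewer there is one more tool, called after "Emit:" as name(argument=value, ...) on one line, values as JSON. arm_command: Moves the arm, as the interface text tells. Its arguments: {"type":"object","properties":{"translation":{"type":"array","items":{"type":"array","items":{"type":"number"}}},"rotation":{"type":"array","items":{"type":"array","items":{"type":"number"}}},"hand":{"type":"array","items":{"type":"number"}},"grip_force":{"type":"number"}},"required":["translation","rotation","hand"]}

```bash
mkdir -p pics; cat > h.py <<'E'
import numpy as np, cv2
from rig import ctrl
def ray(cam,uv,P=None):
    P=P or ctrl.camera_params(cam); f=240/np.tan(np.radians(P['vfov'])/2)
    d=np.array([(uv[0]-P['cx'])/f,(uv[1]-P['cy'])/f]); s=d.copy()
    for _ in range(30): s=d/(1+P['k1']*(s@s))
    R=np.array(P['R']);t=np.array(P['t'])
    return -R.T@t, R.T@np.array([s[0],s[1],1])
def atz(cam,uv,z,P=None):
    o,d=ray(cam,uv,P); return o+d*(z-o[2])/d[2]
def proj(cam,X,P=None):
    P=P or ctrl.camera_params(cam); f=240/np.tan(np.radians(P['vfov'])/2)
    c=np.array(P['R'])@X+np.array(P['t']); s=c[:2]/c[2]; s=s*(1+P['k1']*(s@s))
    return s*f+[P['cx'],P['cy']]
def save(cam,name):
    im=ctrl.grab_frame(cam); cv2.imwrite(f'pics/{name}.png',im[:,:,::-1]); return im
E
python3 - <<'E'
from h import *
s=ctrl.observe(); print(s['clock'],s['eef_pos'],s['ee_rot'],s['force'])
a=save('top','top0'); b=save('side','side0')
Z={'ledge':.19,'tare_top':.049,'key_power':.049,'key_menu':.049,'key_print':.049,'top_door':.172}
for c in('top','side'):
  for n,z in Z.items():
    for m in ctrl.masks_of(c,n)[:2]:
      v,u=np.nonzero(m['pixels']); print(c,n,round(m['p'],2),m['extent'],(u.mean().round(1),v.mean().round(1)),atz(c,(u.mean(),v.mean()),z).round(4))
E
```

```text
0.0 [ 0.20894429 -0.50848469  0.2556503 ] [-6.99292815e-04  9.81064859e-01  1.93678223e-01 -1.31514120e-05] [ 1.49573192 -0.13915252 -0.27705352]
top ledge 0.72 [337.9, 93.4, 455.9, 212.5] (np.float64(394.5), np.float64(152.9)) [ 0.6967 -0.0726  0.19  ]
top tare_top 0.79 [423.0, 288.3, 435.6, 305.0] (np.float64(427.9), np.float64(294.6)) [ 0.445  -0.1585  0.049 ]
top key_power 0.69 [374.5, 298.6, 394.7, 313.5] (np.float64(383.5), np.float64(304.7)) [ 0.4241 -0.0692  0.049 ]
top key_power 0.19 [339.3, 97.3, 453.3, 210.9] (np.float64(394.5), np.float64(152.6)) [ 0.7359 -0.0922  0.049 ]
top key_menu 0.56 [398.3, 292.0, 415.5, 308.8] (np.float64(406.3), np.float64(299.5)) [ 0.435 -0.115  0.049]
top key_print 0.71 [444.3, 288.9, 460.4, 299.0] (np.float64(449.4), np.float64(289.9)) [ 0.4547 -0.2021  0.049 ]
top top_door 0.84 [334.5, 96.2, 453.5, 212.7] (np.float64(394.7), np.float64(153.0)) [ 0.7015 -0.0755  0.172 ]
side ledge 0.92 [203.8, 144.1, 328.6, 212.5] (np.float64(267.9), np.float64(176.6)) [ 0.6788 -0.0396  0.19  ]
side tare_top 0.66 [403.4, 236.8, 419.1, 253.9] (np.float64(408.6), np.float64(244.5)) [ 0.4436 -0.1529  0.049 ]
side key_power 0.51 [394.0, 267.9, 406.8, 288.2] (np.float64(400.8), np.float64(276.9)) [ 0.4238 -0.0638  0.049 ]
side key_menu 0.6 [397.4, 254.9, 416.4, 269.6] (np.float64(405.5), np.float64(260.4)) [ 0.4324 -0.1081  0.049 ]
side key_print 0.5 [404.9, 221.2, 420.2, 238.0] (np.float64(411.5), np.float64(230.3)) [ 0.4543 -0.1959  0.049 ]
side key_print 0.31 [300.5, 205.9, 332.2, 215.8] (np.float64(315.7), np.float64(208.9)) [ 0.6522 -0.1637  0.049 ]
side top_door 0.96 [201.3, 142.7, 325.8, 210.0] (np.float64(267.8), np.float64(176.5)) [ 0.6952 -0.0625  0.172 ]
side top_door 0.4 [401.1, 224.3, 419.4, 236.5] (np.float64(411.5), np.float64(230.3)) [ 0.4138 -0.0458  0.172 ]
```

```bash
python3 - <<'E'
import cv2,numpy as np
t=cv2.imread('pics/top0.png')[80:330,310:510]; s=cv2.imread('pics/side0.png')[130:330,190:450]
t=cv2.resize(t,None,fx=2,fy=2,interpolation=2); s=cv2.resize(s,None,fx=1.53,fy=1.53,interpolation=2)
o=np.zeros((500,800,3),np.uint8); o[:500,:400]=t; o[:s.shape[0],400:400+s.shape[1]]=s[:,:400]
cv2.imwrite('pics/c0.png',o)
E
```

```text
(no output)
```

View pics/c0.png

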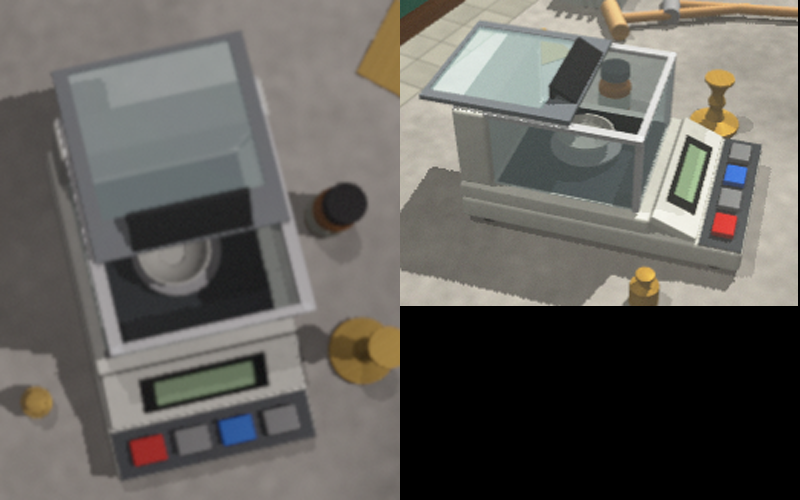

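View pics/side0.png

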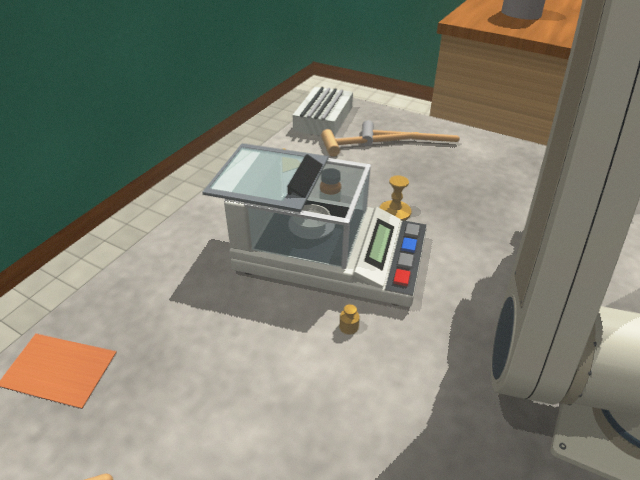

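The top view shows the door slid back with the ledge's rear edge near px (405,180). The keys run red, grey, blue, grey, with blue at px (428,295), and the networks agree. Jar, candlestick and weight stand clear. I'll move the arm above the balance for a wrist view, closing the fingers and aligning the yaw.

Emit:
arm_command(translation=[[0.47, -0.225, -0.145], [0.47, -0.225, -0.145], [0.47, -0.225, -0.145], [0.47, -0.225, -0.145], [0.47, -0.225, -0.145], [0.47, -0.225, -0.145], [0.47, -0.225, -0.145], [0.47, -0.225, -0.145], [0.47, -0.225, -0.145], [0.47, -0.225, -0.145]], rotation=[[0, 0, 9.3], [0, 0, 9.3], [0, 0, 9.3], [0, 0, 9.3], [0, 0, 9.3], [0, 0, 9.3], [0, 0, 9.3], [0, 0, 9.3], [0, 0, 9.3], [0, 0, 9.3]], hand=[0, 0, 0, 0, 0, 0, 0, 0, 0, 0], grip_force=20)

```text
clock: 1.95
eef_pos: [0.5599, -0.1199, 0.4013]
ee_rot: [-0.0, 0.993, 0.115, 0.0]
force: [-0.2, -1.0, 0.7]
width: 0.003
finger_force: 0.0
```

```bash
python3 - <<'E'
from h import *
s=ctrl.observe(); P=ctrl.camera_params('wrist'); save('wrist','w0')
print(s['clock'],s['eef_pos'],s['ee_rot'],s['force'],s['width']); print(-np.array(P['R']).T@P['t'],np.array(P['R'])[2])
for n,z in {'ledge':.19,'tare_top':.049,'key_power':.049,'key_menu':.049,'key_print':.049}.items():
    for m in ctrl.masks_of('wrist',n)[:1]:
      v,u=np.nonzero(m['pixels']); print(n,round(m['p'],2),m['extent'],(u.mean().round(1),v.mean().round(1)),atz('wrist',(u.mean(),v.mean()),z,P).round(4))
E
```

```text
1.95 [ 0.55985083 -0.11993516  0.40132044] [-1.32919021e-05  9.93328195e-01  1.15321332e-01  2.93681838e-04] [-0.15291547 -0.97806065  0.74048652] 0.002597564752949831
[ 0.63457486 -0.10201589  0.51872779] [-0.29132363 -0.06925357 -0.9541145 ]
ledge 0.88 [191.8, 0.0, 411.5, 138.6] (np.float64(302.0), np.float64(65.1)) [ 0.6673 -0.0842  0.19  ]
tare_top 0.84 [309.3, 257.5, 338.9, 274.0] (np.float64(323.3), np.float64(266.5)) [ 0.4458 -0.1589  0.049 ]
key_power 0.8 [241.5, 255.3, 267.2, 277.5] (np.float64(254.5), np.float64(265.8)) [ 0.4257 -0.0701  0.049 ]
key_menu 0.68 [277.7, 258.6, 301.2, 275.3] (np.float64(289.4), np.float64(266.0)) [ 0.436  -0.1151  0.049 ]
key_print 0.79 [346.0, 257.6, 371.5, 276.6] (np.float64(358.6), np.float64(265.8)) [ 0.4573 -0.2042  0.049 ]
```

View pics/w0.png

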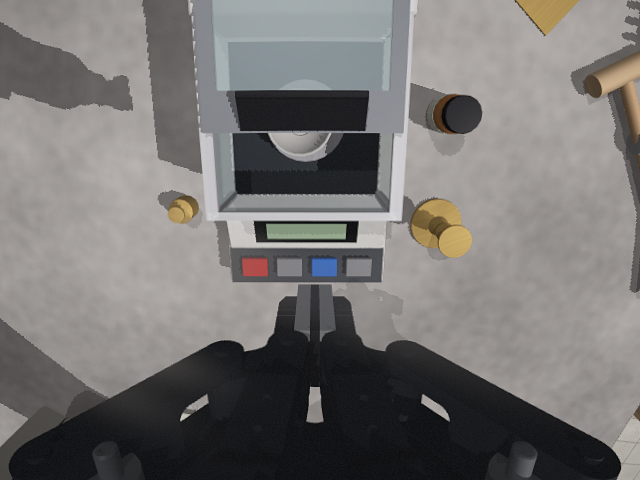

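The wrist view shows the ledge's rear top edge at row ~91 (cols 236–370), the front of the door at row ~131, and the shield's front rim at row ~215. The blue key is at (323,266), and the yaw is well aligned.

```bash
python3 - <<'E'
from h import *
P=ctrl.camera_params('wrist'); s=ctrl.observe(); T=np.array(s['eef_pos'])
im=cv2.imread('pics/w0.png',0)
for c in (250,303,355): print(c, im[84:98,c], im[124:138,c])
for r in (100,110): print(r, im[r,228:242], im[r,362:376])
a=np.radians(13.25);ex=np.array([np.cos(a),np.sin(a),0]);ey=np.array([-ex[1],ex[0],0])
K=[atz('wrist',u,.049,P) for u in((254.5,265.8),(289.4,266),(323.3,266.5),(358.6,265.8))]
d=K[0]-K[3]; print('yaw',np.degrees(np.arctan2(-d[0],d[1])),np.linalg.norm(d))
O=np.mean(K,0)+.133*ex; 
for n,X in dict(L=atz('wrist',(236,91),.19,P),R=atz('wrist',(369.5,91),.19,P),M=atz('wrist',(302.5,91),.19,P),F=atz('wrist',(302.5,131),.172,P),rim=atz('wrist',(302,218),.165,P),tare=K[2],tcp=T).items():
  print(n,X.round(4),'bal',((X-O)@ex).round(4),((X-O)@ey).round(4))
E
```

```text
250 [141 143 141 142 144 148  86  39  38  41  41  36  36  29] [ 31  29  31  30  28  26  29 116 139  57  46  49  51  52]
303 [162 162 162 163 169 170  70  38  40  40  42  38  38  32] [ 30  31  32  29  28  26  59 138 149 178 133 143 167 161]
355 [143 143 143 142 143 149  76  34  41  43  43  41  40  34] [ 28  29  30  29  31  27  41 140 147  37  25  24  25  29]
100 [86 81 84 85 84 85 87 64 27 29 29 29 31 31] [ 33  31  25  31  26  25  71 134 144 143 140 141 141 142]
110 [136 136 136 137  80  81  82  84  82  50  27  28  29  29] [ 27  31  29  29  22  81 121 139 144 143 142 142 142 144]
yaw 13.004693790430798 0.13775145164066374
L [ 0.6338 -0.0395  0.19  ] bal 0.08 0.0525
R [ 0.6581 -0.1456  0.19  ] bal 0.0793 -0.0563
M [ 0.6457 -0.0925  0.19  ] bal 0.0794 -0.0017
F [ 0.6135 -0.0991  0.172 ] bal 0.0466 -0.0008
rim [ 0.5339 -0.1161  0.165 ] bal -0.0348 0.0009
tare [ 0.443  -0.1613  0.049 ] bal -0.1337 -0.0223
tcp [ 0.5576 -0.1229  0.4013] bal -0.0133 -0.0111
```

Emit:
arm_command(translation=[[0.056, -0.005, 0.03], [0.113, -0.009, 0.07], [0.113, -0.009, 0.12], [0.113, -0.009, 0.15], [0.113, -0.009, 0.17], [0.113, -0.009, 0.17], [0.113, -0.009, 0.17]], rotation=[[0, 0, 0.2], [0, 0, 0.2], [0, 0, 0.2], [0, 0, 0.2], [0, 0, 0.2], [0, 0, 0.2], [0, 0, 0.2]], hand=[0, 0, 0, 0, 0, 0, 0])

```text
clock: 3.12
eef_pos: [0.6664, -0.0884, 0.2325]
ee_rot: [0.0, 0.994, 0.111, 0.001]
force: [0.5, -0.1, 0.4]
width: -0.002
finger_force: 0.0
```

```bash
python3 - <<'E'
from h import *
s=ctrl.observe(); print(s['clock'],s['eef_pos'],s['force'])
w=save('wrist','w1'); b=save('side','s1')
o=np.zeros((480,800,3),np.uint8); o[:360,:400]=cv2.resize(w[120:480,120:520],None,fx=1,fy=1)
c=cv2.resize(b[90:230,190:390],(400,280),interpolation=2); o[:280,400:]=c
cv2.imwrite('pics/c1.png',o[:,:,::-1])
E
```

```text
3.125 [ 0.66636445 -0.08842201  0.23253828] [ 0.50658104 -0.07950956  0.42558897]
```

View pics/c1.png

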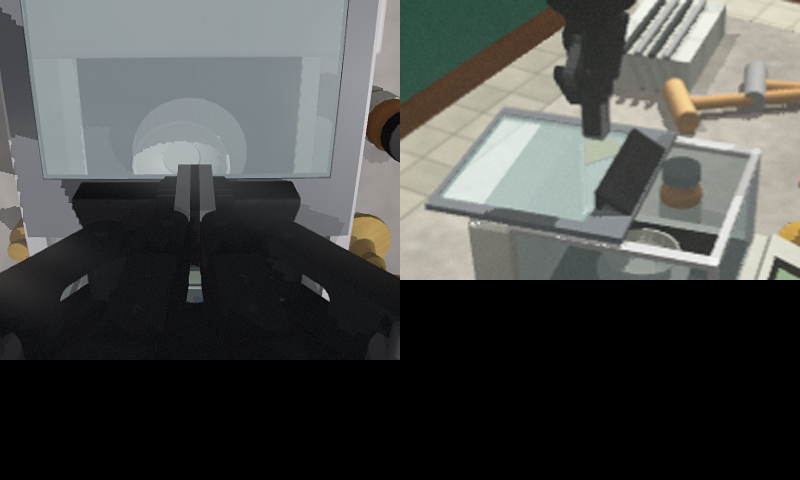

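The shut fingertips (wrist px ~(315,285)) hover behind the ledge's rear edge (row ~301), near its middle. Lowering gently.

Emit:
arm_command(translation=[[0, 0, 0.01], [0, 0, 0.018], [0, 0, 0.027], [0, 0, 0.027]], rotation=[[0, 0, 0], [0, 0, 0], [0, 0, 0], [0, 0, 0]], hand=[0, 0, 0, 0])

```text
clock: 3.72
eef_pos: [0.6659, -0.0876, 0.2031]
ee_rot: [-0.0, 0.994, 0.112, -0.001]
force: [0.8, -0.2, 0.5]
width: 0.004
finger_force: 0.0
```

```bash
python3 - <<'E'
from h import *
s=ctrl.observe(); print(s['clock'],s['eef_pos'],s['force'])
P=ctrl.camera_params('wrist');save('wrist','w2')
im=cv2.imread('pics/w2.png',0)
print(im[270:330,225])
E
```

```text
3.725 [ 0.66592006 -0.08764746  0.20308969] [ 0.76878884 -0.22914502  0.51003274]
[124 124 122 123 122 123 123 123 122 123 126 130 126 125 126 129 129 129
 129 130 129 130 128 129 130 128 127 129 129 128 129 128 128 127 130 129
 129 129 130 127 130 128 130 128 128 129 127 129 128 129 128 128 129 129
 128 129 130 136  93  56]
```

Emit:
arm_command(translation=[[-0.005, 0, 0], [-0.01, 0, 0], [-0.015, 0, 0], [-0.022, 0, 0], [-0.03, 0, 0], [-0.038, 0, 0], [-0.046, 0, 0], [-0.054, 0, 0], [-0.062, 0, 0], [-0.07, 0, 0]], rotation=[[0, 0, 0], [0, 0, 0], [0, 0, 0], [0, 0, 0], [0, 0, 0], [0, 0, 0], [0, 0, 0], [0, 0, 0], [0, 0, 0], [0, 0, 0]], hand=[0, 0, 0, 0, 0, 0, 0, 0, 0, 0])

```text
clock: 5.03
eef_pos: [0.5975, -0.1034, 0.2043]
ee_rot: [0.0, 0.994, 0.112, 0.0]
force: [1.7, 0.6, 0.5]
width: -0.003
finger_force: 0.8
```

Emit:
arm_command(translation=[[-0.003, 0, 0], [-0.006, 0, 0], [-0.009, 0, 0], [-0.012, 0, 0], [-0.012, 0, 0]], rotation=[[0, 0, 0], [0, 0, 0], [0, 0, 0], [0, 0, 0], [0, 0, 0]], hand=[0, 0, 0, 0, 0])

```text
clock: 5.65
eef_pos: [0.586, -0.106, 0.2042]
ee_rot: [-0.0, 0.994, 0.112, -0.0]
force: [-0.1, -0.3, -0.2]
width: -0.002
finger_force: 0.0
```

```bash
python3 - <<'E'
from h import *
s=ctrl.observe(); print(s['clock'],s['eef_pos'],s['force'])
b=save('side','s2');t=save('top','t2')
o=np.zeros((500,800,3),np.uint8)
o[:500,:400]=cv2.resize(t[80:330,310:510],None,fx=2,fy=2,interpolation=2)
o[:280,400:]=cv2.resize(b[120:260,200:400],(400,280),interpolation=2)
cv2.imwrite('pics/c2.png',o[:,:,::-1])
E
```

```text
5.65 [ 0.58599407 -0.10599122  0.20420196] [-0.09460323 -0.25550056 -0.15902554]
```

View pics/c2.png

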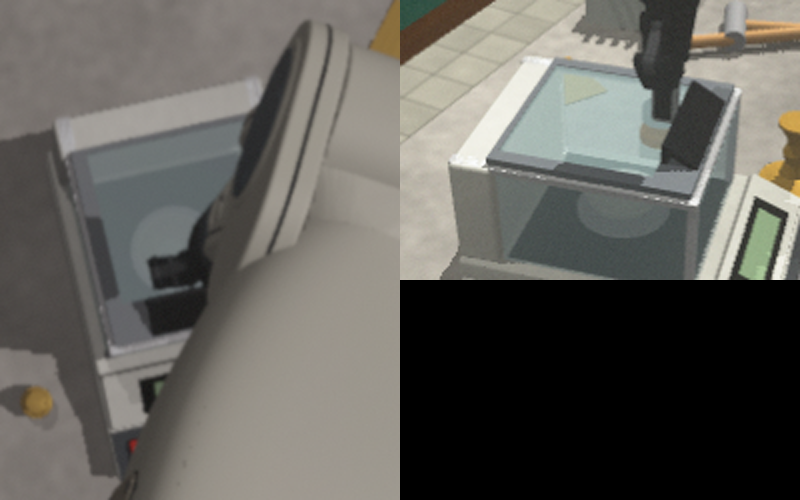

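The door is nearly shut, with perhaps a few mm left. I'll creep on until the stop pushes back.

Emit:
arm_command(translation=[[-0.002, 0, 0], [-0.003, 0, 0], [-0.004, 0, 0], [-0.005, 0, 0], [-0.005, 0, 0]], rotation=[[0, 0, 0], [0, 0, 0], [0, 0, 0], [0, 0, 0], [0, 0, 0]], hand=[0, 0, 0, 0, 0])

```text
clock: 6.38
eef_pos: [0.5813, -0.1071, 0.2043]
ee_rot: [0.0, 0.994, 0.112, -0.0]
force: [0.2, -0.2, -0.5]
width: -0.002
finger_force: 0.2
```

Emit:
arm_command(translation=[[-0.001, 0, 0], [-0.002, 0, 0], [-0.003, 0, 0], [-0.003, 0, 0]], rotation=[[0, 0, 0], [0, 0, 0], [0, 0, 0], [0, 0, 0]], hand=[0, 0, 0, 0])

```text
clock: 6.88
eef_pos: [0.5797, -0.1075, 0.2044]
ee_rot: [-0.0, 0.994, 0.112, 0.001]
force: [8.1, 1.9, -3.4]
width: -0.001
finger_force: 3.9
```

It met the stop (8 N). Backing off behind the ledge, then up.

Emit:
arm_command(translation=[[0.01, 0, 0], [0.012, 0, 0], [0.012, 0, -0.04], [0.012, 0, -0.08], [-0.03, 0, -0.12], [-0.07, 0.02, -0.15], [-0.1, 0.02, -0.15], [-0.1, 0.02, -0.15], [-0.1, 0.02, -0.15]], rotation=[[0, 0, 0], [0, 0, 0], [0, 0, 0], [0, 0, 0], [0, 0, 0], [0, 0, 0], [0, 0, 0], [0, 0, 0], [0, 0, 0]], hand=[0, 0, 0, 0, 0, 0, 0, 0, 0])

```text
clock: 8.0
eef_pos: [0.4858, -0.1494, 0.3542]
ee_rot: [-0.0, 0.994, 0.112, -0.0]
force: [0.6, 1.6, 0.2]
width: -0.001
finger_force: 0.0
```

```bash
python3 - <<'E'
from h import *
P=ctrl.camera_params('wrist'); s=ctrl.observe(); T=np.array(s['eef_pos']); save('wrist','w3')
print(s['clock'],T,s['force'])
a=np.radians(13.0);ex=np.array([np.cos(a),np.sin(a),0]);ey=np.array([-ex[1],ex[0],0])
for n in('tare_top','key_menu','key_print'):
  for m in ctrl.masks_of('wrist',n)[:1]:
    v,u=np.nonzero(m['pixels']); X=atz('wrist',(u.mean(),v.mean()),.049,P); print(n,m['p'],u.mean(),v.mean(),X,(X-T)@ex,(X-T)@ey)
E
```

```text
8.0 [ 0.48579764 -0.14944828  0.35415428] [0.56095094 1.62942537 0.23714733]
tare_top 0.63 315.5967479674797 218.9349593495935 [ 0.44530737 -0.15996637  0.049     ] -0.041818564458501115 -0.0011401816732889798
key_menu 0.64 283.371820596046 69.11227500737681 [ 0.59461173 -0.09159865  0.049     ] 0.11903852497868223 0.03188910378906422
key_print 0.86 354.86376811594204 217.78550724637682 [ 0.45663717 -0.20340046  0.049     ] -0.04054968966570334 -0.04600971277537932
```

View pics/w3.png

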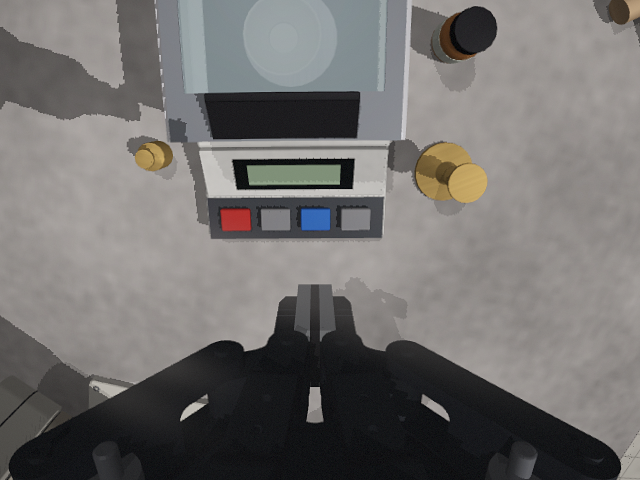

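The door's front edge sits flush with the shield's front (row ~140) and the dish is untouched. The blue key is at (316,219), 42 mm toward the robot from the TCP. I'll tilt the tool so the camera housing clears the shield and come down over the key.

Emit:
arm_command(translation=[[-0.041, 0.001, 0.0], [-0.041, 0.001, 0.04], [-0.041, 0.001, 0.09], [-0.041, 0.001, 0.14], [-0.041, 0.001, 0.19], [-0.041, 0.001, 0.225], [-0.041, 0.001, 0.25], [-0.041, 0.001, 0.26], [-0.041, 0.001, 0.26], [-0.041, 0.001, 0.26]], rotation=[[0, 8, 0], [0, 15, 0], [0, 15, 0], [0, 15, 0], [0, 15, 0], [0, 15, 0], [0, 15, 0], [0, 15, 0], [0, 15, 0], [0, 15, 0]], hand=[0, 0, 0, 0, 0, 0, 0, 0, 0, 0])

```text
clock: 9.45
eef_pos: [0.4463, -0.1599, 0.0952]
ee_rot: [-0.014, 0.985, 0.111, 0.13]
force: [0.1, -0.2, 0.5]
width: -0.005
finger_force: 0.0
```

```bash
python3 - <<'E'
from h import *
s=ctrl.observe(); print(s['clock'],s['eef_pos'],s['ee_rot'],s['force'])
w=save('wrist','w4'); b=save('side','s4')
o=np.zeros((400,800,3),np.uint8)
o[:400,:400]=w[80:480,120:520]
o[:300,400:]=cv2.resize(b[180:330,300:500],(400,300),interpolation=2)
cv2.imwrite('pics/c4.png',o[:,:,::-1])
E
```

```text
9.45 [ 0.44633628 -0.15985332  0.09518939] [-0.01413944  0.98515136  0.11097923  0.1302324 ] [ 0.14045747 -0.19699765  0.54512588]
```

View pics/c4.png

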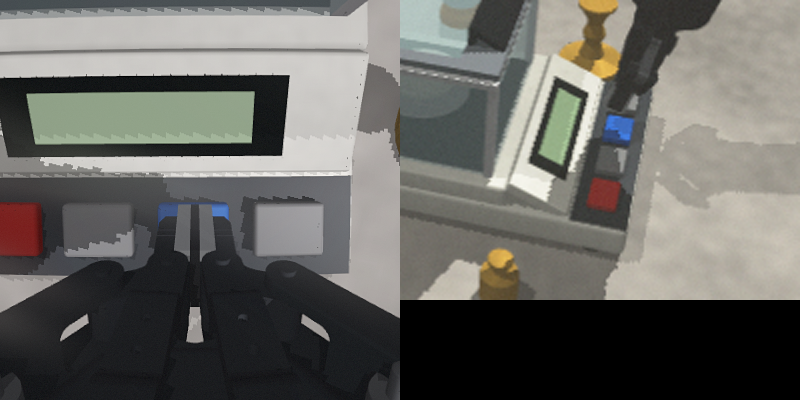

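Fingers are centred on the blue key (key cols 158–230 in the crop, fingers 173–217), clear of the neighbours and the shield. Pressing in small steps.

Emit:
arm_command(translation=[[-0.002, 0, 0.0077], [-0.0041, 0, 0.0155], [-0.0049, 0, 0.0184], [-0.0054, 0, 0.0203], [-0.0054, 0, 0.0203]], rotation=[[0, 0, 0], [0, 0, 0], [0, 0, 0], [0, 0, 0], [0, 0, 0]], hand=[0, 0, 0, 0, 0])

```text
clock: 10.18
eef_pos: [0.4457, -0.1595, 0.0732]
ee_rot: [-0.015, 0.985, 0.111, 0.13]
force: [-1.6, 0.6, 2.7]
width: 0.002
finger_force: 1.2
```

Emit:
arm_command(translation=[[-0.0003, 0, 0.001], [-0.0005, 0, 0.0019], [-0.0005, 0, 0.0019]], rotation=[[0, 0, 0], [0, 0, 0], [0, 0, 0]], hand=[0, 0, 0])

```text
clock: 10.55
eef_pos: [0.4458, -0.1595, 0.0714]
ee_rot: [-0.015, 0.985, 0.111, 0.13]
force: [-1.0, 0.7, 4.4]
width: -0.001
finger_force: 1.6
```

Emit:
arm_command(translation=[[-0.0001, 0, 0.0005], [-0.0003, 0, 0.001], [-0.0003, 0, 0.001]], rotation=[[0, 0, 0], [0, 0, 0], [0, 0, 0]], hand=[0, 0, 0])

```text
clock: 10.92
eef_pos: [0.4459, -0.1596, 0.0708]
ee_rot: [-0.014, 0.985, 0.111, 0.13]
force: [-3.7, 2.5, 11.3]
width: 0.001
finger_force: 5.4
```

It bottomed out (force climbed to 11 N). Releasing straight up, then away.

Emit:
arm_command(translation=[[0.0013, 0, -0.005], [0.0026, 0, -0.01], [0.008, 0, -0.03], [0.018, 0, -0.068], [0.028, 0, -0.106], [0.02, 0, -0.15], [0.0, 0, -0.18], [0.0, 0, -0.18]], rotation=[[0, 0, 0], [0, 0, 0], [0, 0, 0], [0, 0, 0], [0, 0, 0], [0, 0, 0], [0, 0, 0], [0, 0, 0]], hand=[0, 0, 0, 0, 0, 0, 0, 0])

```text
clock: 11.92
eef_pos: [0.4, -0.1706, 0.2461]
ee_rot: [-0.013, 0.985, 0.11, 0.131]
force: [1.3, 0.1, -1.3]
width: -0.002
finger_force: 0.0
```

```bash
python3 - <<'E'
from h import *
s=ctrl.observe(); print(s['clock'],s['eef_pos'],s['force'])
w=save('wrist','w5'); b=save('side','s5')
o=np.zeros((480,800,3),np.uint8)
o[:,:400]=w[:,120:520]
o[:320,400:]=cv2.resize(b[130:330,200:450],(400,320),interpolation=2)
cv2.imwrite('pics/c5.png',o[:,:,::-1])
E
```

```text
11.925 [ 0.39998334 -0.170622    0.24606518] [ 1.30512937  0.07896145 -1.3335922 ]
```

View pics/c5.png

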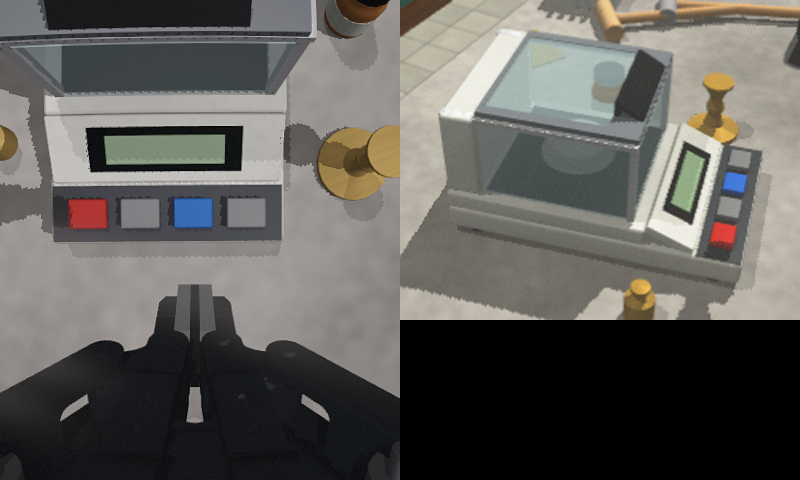

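The door is shut flush, the blue key is back up level with the others, everything else is in place, and the hand is clear.

```bash
python3 -c "
from rig import ctrl; print(ctrl.finish_job())"
```

```text
the job is handed in; nothing more can be done
None
```

The job is handed in: the top door was drawn shut against its stop, the blue tare key was pressed fully down and sprang back up, and the hand was drawn clear at about 12 s with the dish and surrounding things left in place.

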